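# Trace the cam's lobe with the stylus

## Task

Take the stylus out of its holder and trace the cam with it: start with the side of its pin against the cam's edge beside the round end pin, slide it slowly (about 2 cm a second) along the edge, over the nose, to the square end pin, bearing lightly on the edge all the way (a few newtons; the cam fixture must never feel more than 15 N) and with the pin reaching below the cam plate. Only the stylus may touch the fixture. Then put the stylus back fully home and upright in its holder, let go, and leave the other things where they lie.

Things in the scene. Friction and masses are not known exactly. Their poses are not given: they have to be found in the camera images.
- stylus_grip (a point): Middle of the stylus' handle, 75 mm above its lower end; z points up. The stylus (110 mm long, 0.08 to 0.17 kg) stands upright in the holder at the start. Its black handle is 18 x 18 mm square, 62 mm high, flat faces square to the x and y axes given here; a steel button 4 mm high on top, a steel collar (28 mm diameter, 4 mm thick) below.
- stylus_tip (a point): Lower end of the stylus' round steel pin, on its axis; z points up. The pin has 10 mm diameter and 40 mm length; above it come the collar (40 to 44 mm) and the handle (44 to 106 mm).
- cam_fixture: Fixed fixture with a steel egg-shaped cam plate 27 to 45 mm above the bench (nut to 47.5 mm). Origin on the bench, z up. Nominal outline: circle of 34 mm radius about the origin, nose circle of 14 mm radius about (-36, 0) mm, joined by straight tangent lines. The plate is firm but was clamped by hand: up to 4.5 mm off along x and along y (not turned), which this pose does not show.
- round_pin (a point): Top centre of the ROUND end pin of the fixture (steel, 10 mm diameter, top 45 mm above the bench), at (26.4, 37.7) mm in the fixture frame, close to the cam's outline. It stands on the low base, 10 mm high, that lies under x = 13 to 63 mm, y = -56 to 56 mm of the fixture frame (two bolt heads 17 mm high on it).
- square_pin (a point): Top centre of the SQUARE end pin (steel, 10 x 10 mm, top 45 mm above the bench), at (26.4, -37.7) mm in the fixture frame. Forward of the low base there is only a foot of 24 mm radius under the cam, so the stylus' lower end can hang 15 to 20 mm above the bench while the side of its pin bears on the cam's edge.
- point0 (a point): Check point 0 on the fixture (start of the trace, beside the round pin), mid-height of the cam's edge (36 mm up): where the axis of the stylus pin passes when the pin bears on a nominally placed cam; (12.7, 36.9) mm in the fixture frame.
- point1 (a point): Check point 1 on the fixture (base circle runs into the flank on the round pin's side), mid-height of the cam's edge (36 mm up): where the axis of the stylus pin passes when the pin bears on a nominally placed cam; (-14.8, 36.1) mm in the fixture frame.
- point2 (a point): Check point 2 on the fixture (flank runs into the nose, round pin's side), mid-height of the cam's edge (36 mm up): where the axis of the stylus pin passes when the pin bears on a nominally placed cam; (-38.6, 21.1) mm in the fixture frame.
- point3 (a point): Check point 3 on the fixture (very front of the nose), mid-height of the cam's edge (36 mm up): where the axis of the stylus pin passes when the pin bears on a nominally placed cam; (-55.0, 0.0) mm in the fixture frame.
- point4 (a point): Check point 4 on the fixture (flank runs into the nose, square pin's side), mid-height of the cam's edge (36 mm up): where the axis of the stylus pin passes when the pin bears on a nominally placed cam; (-38.6, -21.1) mm in the fixture frame.
- point5 (a point): Check point 5 on the fixture (base circle runs into the flank on the square pin's side), mid-height of the cam's edge (36 mm up): where the axis of the stylus pin passes when the pin bears on a nominally placed cam; (-14.8, -36.1) mm in the fixture frame.
- point6 (a point): Check point 6 on the fixture (end of the trace, beside the square pin), mid-height of the cam's edge (36 mm up): where the axis of the stylus pin passes when the pin bears on a nominally placed cam; (12.7, -36.9) mm in the fixture frame.
- holder_hole (a point): Mouth of the hole in the fixed aluminium holder block (60 x 60 mm, 42 mm high, on a 96 mm long foot), centre of the block's top face, 42 mm above the bench. The hole is 14 x 14 mm square, straight through, with a 3 mm chamfer. The stylus hangs in it by its collar: fully home the collar lies flat on the block and the pin's end is 2 mm above the bench, handle middle 35 mm above this point.
- bevel_gear: Small gear wheel lying loose, 38 mm diameter, 18 mm high; bystander. Origin under its centre.
- grease_tin: Round green tin, 68 mm diameter, 44 mm high, loose; bystander. Origin under its centre.
- brush_carton: Small yellow carton, 42 x 62 x 26 mm, loose; bystander. Origin under its centre.

How it is judged:
By the outcome, as a careful person would: the job done as asked, in the order asked, and still so for the second after the job is handed in, with the robot touching nothing.
It also fails if it takes over 72 s, if anything falls off the work surface, if the arm or the gripper's body presses on something with over 40 N, if the wrist force passes 120 N, or if a joint passes its speed limit or range.

## Robot

A 6-joint arm with a two-finger parallel gripper is mounted at the origin on a cart in front of the work surface, level with it; the furniture and walls round the work are solid. World frame = base frame: x ahead of the robot, y to its left, z up, the work surface at z = 0. Lengths are in mm, angles in rad, forces in N, time in s.
With the tool pointing down it reaches from about 275 to 750 mm from the base axis. Payload 10.2 kg.
Tool frame: the origin (TCP) lies on the front face of the gripper's body, between the roots of the fingers; the fingertips stand 73 mm ahead of it and the grasp point (between the pads) lies 54 mm ahead of it; z points along the fingers, y is the line along which they close (so a half turn about z gives the same grasp; the last joint's range is limited). The gripper opens to 85 mm and grips with 20 to 120 N. Pads are 22 mm wide; open, the fingers measure 114 mm over their backs; the gripper's body (76 mm by 85 mm) begins 54 mm behind the grasp point. The pads swing forward as they close: fully open they stand 13 mm farther back than shut.
Start: joints at [1.118, 0.313, 1.498, -0, 1.331, -0.223], TCP at [119.599, 511.202, 303.894] pointing down, gripper open.
Joint ranges: [-2.94, 2.94], [-0.97, 2.17], [0.19, 2.56], [-1.23, 4.37], [0.02, 3.11], [-2.88, 2.88]. Speed limits (rad/s): [2.39, 2.39, 3.01, 3.14, 3.14, 3.14].

## Interface

Orientations are given as a unit quaternion [w, x, y, z].
In Python, from rig import * gives the robot as it stands.
- The arm moves only by the tool step_arm, never from a script. Its argument "plan" is a list of rows, each an object with "offset": the shift along the tool's x, y, z in cm, a list of three; "rot": the turn, a rotation vector about the tool's x, y, z in degrees, a list of three; "gripper": the finger opening in cm, from 0 to 8.54. In form: [{"offset": [x, y, z], "rot": [wx, wy, wz], "gripper": gripper}, ...]. A call has 1 to 12 rows; each row is the pose to reach, as a shift and turn from the pose commanded when the call began, along the tool's axes at that moment; what a row does not reach only later rows make up. A row lasts 1/10 s, in which the tool goes at most 50 mm and 8.59 degrees, less where a joint would pass 70% of its speed; a pose out of reach is approached as far as the arm can. A call with a gripper value outside its range is refused whole. The fingers move at their own pace and stop on an object; "squeeze" is the grip in N (left out, the last holds). Time passes only in rows, so rows that repeat a pose let the fingers close. It gives the time, the measured TCP pose, the force, the opening and the grip force at its end, in the units of the state.
- sense(): the state, without advancing time (a new reading comes with each control period).
- capture(name): name is "scene" or "top" or "wrist"; returns a dict with "color" (420x560x3 uint8, red, green, blue), "depth" (420x560 float32, mm along the optical axis (not along the pixel's ray), 0 where there is no reading), "vertical_fov" (degrees; the focal length in pixels is half the picture's height over the tangent of half this angle, whatever the lens; pixels are square), "cx", "cy" (the principal point, pixels), "rvec" (rotation vector, rad) and "tvec" (3), from world to camera coordinates, as OpenCV has them; the wrist camera has in their place "mount" (4x4, takes a point from camera to tool coordinates, whose origin is the TCP and whose axes are the flange's). Camera axes: x right, y down, z forward; pixel columns grow to the right and rows downward; lengths in mm; the calibration is good to about 2 mm. A picture is of the moment at which its call begins: read the wrist's pose just before it.
- finish_job(): hands the job in; it is judged then, once.
The state is a dict: "time_s": time; "joints": joint angles; "dq": joint speeds; "tau": joint torques, N m; "eef_pos": TCP position; "ee_rot": TCP orientation; "force": force on the tool from outside, world axes, zero at the start; "wrist_torque": the same for the moment, N m; "grip_width": opening from 0.0 (shut) to 1.0 (fully open); "grip_force": force on a finger pad.
Only numpy, scipy, OpenCV 4.12 (cv2) and the standard library are available. Lean on these libraries where they do the work, as an engineer would, in place of code of your own. Each camera call takes 0.05 s, during which the arm holds its last target. There are 200 camera calls.

## Working session

There is one attempt and no reset: what is moved stays moved. The work goes in short steps, Python scripts to look and compute and a tool call to move; the robot and the scene stay as the last step left them, time stands still between calls to the robot, and variables do not carry over. Pictures are saved under pics/ and viewed, at most 10 in all, crops included, and the job is handed in when it is done.

Besides the shell and the picture viewer there is one more tool, called after ">>>" by a JSON object that holds its "op" and its "data", one argument or row to a line. step_arm: Moves the arm, as the interface text tells. Its arguments: {"type":"object","properties":{"plan":{"type":"array"},"squeeze":{"type":"number"}},"required":["plan"]}

```bash
ls; mkdir -p pics; cat > h.py <<'E'
from rig import *
import numpy as np, cv2
from scipy.spatial.transform import Rotation as R
def save(n,c): cv2.imwrite('pics/'+n+'.png',cv2.cvtColor(c['color'],cv2.COLOR_RGB2BGR))
def K(c):
    f=c['color'].shape[0]/2/np.tan(np.radians(c['vertical_fov'])/2); return f
def cw(c,s=None):
    "camera-to-world R,t"
    if 'mount' in c:
        M=np.array(c['mount']); q=np.array(s['ee_rot']); Rt=R.from_quat(q[[1,2,3,0]]).as_matrix()
        return Rt@M[:3,:3], Rt@M[:3,3]+np.array(s['eef_pos'])
    Rm=cv2.Rodrigues(np.array(c['rvec'],float))[0]; return Rm.T, -Rm.T@np.array(c['tvec'],float).ravel()
def ray(c,u,v,s=None):
    f=K(c); Rm,t=cw(c,s); return t, Rm@np.array([(u-c['cx'])/f,(v-c['cy'])/f,1.])
def onz(c,u,v,z,s=None):
    t,d=ray(c,u,v,s); return t+d*(z-t[2])/d[2]
def cloud(c,s=None):
    f=K(c); Rm,t=cw(c,s); d=c['depth']; v,u=np.mgrid[:d.shape[0],:d.shape[1]]
    P=np.stack([(u-c['cx'])/f*d,(v-c['cy'])/f*d,d],-1)@Rm.T+t; P[d==0]=np.nan; return P
E
python3 - <<'E'
from h import *
s=sense(); print(s)
for n in ('scene','top'):
    c=capture(n); save(n,c); print(n,{k:v for k,v in c.items() if k not in('color','depth')})
E
```

```text
pics
{'time_s': 0.0, 'joints': array([ 1.11759697e+00,  3.13456860e-01,  1.49842883e+00, -2.58693715e-05,
        1.33097728e+00, -2.23411914e-01]), 'dq': array([ 0.00045148, -0.00029747,  0.00254251,  0.00036442,  0.00106801,
        0.000756  ]), 'tau': array([-5.62689274e-04, -4.12275267e+01, -2.59746695e+01, -2.07958469e-04,
        4.12357069e-03,  6.78606398e-07]), 'eef_pos': array([119.53063564, 511.04835085, 303.33460758]), 'ee_rot': array([-1.98951559e-04,  1.14638028e-01,  9.93407126e-01, -6.03325404e-04]), 'force': array([-0.17696981,  0.5398635 , -0.30162613]), 'wrist_torque': array([ 0.02153622, -0.00475355, -0.00103756]), 'grip_force': 0.0, 'grip_width': 0.9980325063174571}
scene {'vertical_fov': 46.31661447601016, 'cx': 276.07088510587283, 'cy': 210.16512824960796, 'rvec': array([ 2.09962263, -0.71852799,  0.33894419]), 'tvec': array([-401.11572454,  222.04795009,  980.17421307])}
top {'vertical_fov': 56.05204539908375, 'cx': 279.5528594352432, 'cy': 210.6574022949295, 'rvec': array([ 2.10800661, -2.14459702,  0.23079982]), 'tvec': array([-21.80080478, 479.23838459, 984.85892365])}
```

View pics/scene.png

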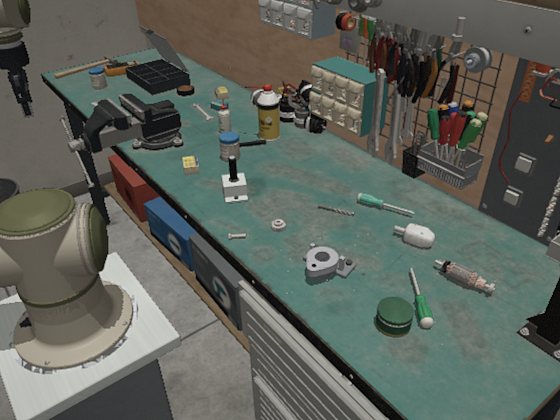

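View pics/top.png

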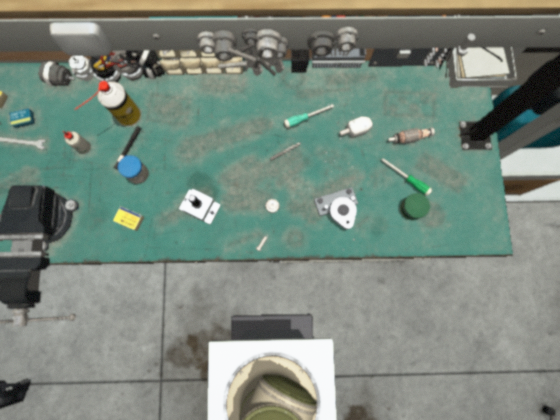

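The scene view shows the stylus in the white holder at about (233,180) and the cam at (325,262). In the top view they are at (198,204) and (342,208), with the tin at (416,206), the gear at (272,206) and the carton at (128,218).

```bash
python3 - <<'E'
from h import *
t=capture('top'); s=capture('scene')
for n,u,v,z in [('stylus',195,203,60),('holder',200,205,42),('cam',342,208,45),('gear',272,206,18),('tin',416,206,44),('carton',128,218,26),('botl',262,242,5)]:
    print(n,onz(t,u,v,z).round(), cloud(t)[v,u].round())
for n,u,v,z in [('stylus',233,158,110),('hold',235,185,42),('cam',322,262,45)]:
    print(n,onz(s,u,v,z).round(), cloud(s)[v,u].round())
M=np.vstack([cv2.resize(cv2.cvtColor(t['color'],4)[160:270,100:450],None,fx=2.28,fy=2.28,interpolation=2),
 cv2.resize(cv2.cvtColor(s['color'],4)[145:295,165:430],None,fx=2.2,fy=2.2,interpolation=2)[:,:798] if 0 else np.zeros((1,798,3),np.uint8)])
w=capture('wrist'); save('w0',w); print(w['mount'],w['vertical_fov'])
E
```

```text
stylus [500. 188.  60.] [493. 182.  91.]
holder [498. 179.  42.] [497. 178.  47.]
cam [ 484. -195.   45.] [ 484. -194.   47.]
gear [498. -11.  18.] [499. -11.  12.]
tin [ 487. -392.   44.] [ 487. -392.   43.]
carton [469. 371.  26.] [469. 371.  26.]
botl [402.  18.   5.] [402.  18.   9.]
stylus [504. 182. 110.] [502. 178. 112.]
hold [491. 161.  42.] [491. 162.  42.]
cam [ 467. -210.   45.] [ 470. -207.   41.]
[[-3.14509463e-04 -9.52876318e-01 -3.03358901e-01  7.74550703e+01]
 [ 9.99999453e-01 -6.02221452e-04  8.54872788e-04 -1.67278118e+00]
 [-9.97277273e-04 -3.03358466e-01  9.52875987e-01 -6.93015145e+01]
 [ 0.00000000e+00  0.00000000e+00  0.00000000e+00  1.00000000e+00]] 59.03308112209768
```

>>> {"op": "step_arm", "data": {
  "plan": [
    {"offset":[-44.5,-23.5,0],"rot":[0,0,0],"gripper":8.5},
    {"offset":[-44.5,-23.5,0],"rot":[0,0,0],"gripper":8.5},
    {"offset":[-44.5,-23.5,0],"rot":[0,0,0],"gripper":8.5},
    {"offset":[-44.5,-23.5,0],"rot":[0,0,0],"gripper":8.5},
    {"offset":[-44.5,-23.5,0],"rot":[0,0,0],"gripper":8.5},
    {"offset":[-44.5,-23.5,0],"rot":[0,0,0],"gripper":8.5},
    {"offset":[-44.5,-23.5,0],"rot":[0,0,0],"gripper":8.5},
    {"offset":[-44.5,-23.5,0],"rot":[0,0,0],"gripper":8.5},
    {"offset":[-44.5,-23.5,0],"rot":[0,0,0],"gripper":8.5},
    {"offset":[-44.5,-23.5,0],"rot":[0,0,0],"gripper":8.5},
    {"offset":[-44.5,-23.5,0],"rot":[0,0,0],"gripper":8.5},
    {"offset":[-44.5,-23.5,0],"rot":[0,0,0],"gripper":8.5}
  ]
}}

```text
time_s: 1.45
eef_pos: [499.8, 180.3, 303.4]
ee_rot: [-0.001, 0.116, 0.993, -0.0]
force: [-0.0, 0.7, 0.3]
grip_width: 0.993
grip_force: 0.0
```

```bash
python3 - <<'E'
from h import *
s=sense(); print(s['time_s'],s['eef_pos'],s['ee_rot'],s['joints'])
c=capture('wrist'); save('w1',c)
import pickle; pickle.dump((s,c),open('w1.pkl','wb'))
E
```

```text
1.45 [499.75272483 180.31684236 303.41714098] [-5.16418949e-04  1.15605254e-01  9.93295101e-01 -2.34857862e-05] [ 1.25514384e-01  3.27491837e-01  1.47902832e+00  2.06955697e-04
  1.33608663e+00 -1.21360151e+00]
```

View pics/w1.png

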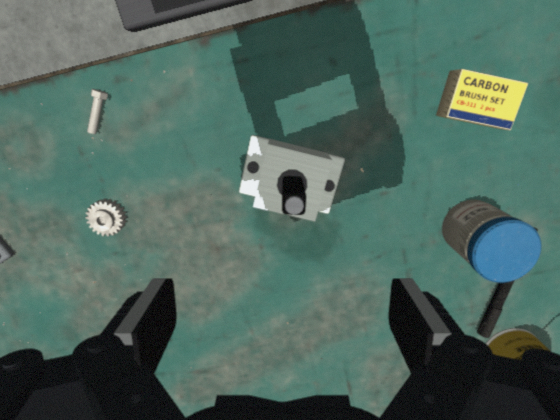

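The wrist view shows the button at (293,205), the dark handle from (280,175) to (306,212), and the holder block at about (295,182), turned roughly 12° in the image.

```bash
python3 - <<'E'
from h import *
import pickle; s,c=pickle.load(open('w1.pkl','rb'))
P=cloud(c,s); 
m=(abs(P[...,2]-42)<5)&(np.hypot(P[...,0]-500,P[...,1]-180)<70)
Q=P[m]; print('top z',np.median(Q[:,2]),len(Q)); r=cv2.minAreaRect(Q[:,:2].astype(np.float32)); print(r)
m=(P[...,2]>90)&(np.hypot(P[...,0]-500,P[...,1]-180)<70); v,u=np.nonzero(m); print('stylus top',np.percentile(P[m],[5,50,95],axis=0).round(1),u.min(),u.max(),v.min(),v.max())
m2=m&(P[...,2]>109); print(P[m2].mean(0), cv2.minAreaRect(P[m2][:,:2].astype(np.float32)))
# button by gray blob
hsv=cv2.cvtColor(c['color'],cv2.COLOR_RGB2HSV)[195:216,282:306]; 
b=(hsv[...,2]>100).astype(np.uint8); n,l,st,ce=cv2.connectedComponentsWithStats(b); print(st,ce+[282,195])
cv2.imwrite('pics/w1c.png',cv2.resize(cv2.cvtColor(c['color'],4)[125:230,230:355],None,fx=5,fy=5,interpolation=2))
M=P[...,2].copy()
E
```

```text
top z 41.304787876417436 3337
((503.019775390625, 187.4597625732422), (60.16514587402344, 60.245052337646484), 62.81947708129883)
stylus top [[474.4 120.3 252.4]
 [489.6 182.9 296.5]
 [511.8 241.  313.7]] 0 559 187 419
[490.38600804 180.94709959 291.6089745 ] ((496.316162109375, 180.77867126464844), (137.85154724121094, 30.061111450195312), 76.56489562988281)
[[  0   0  24  21 228]
 [  4   2  20  19 268]
 [  0  16   3   5   8]] [[292.6754386  203.07894737]
 [294.52985075 206.37686567]
 [282.5        213.625     ]]
```

View pics/w1c.png

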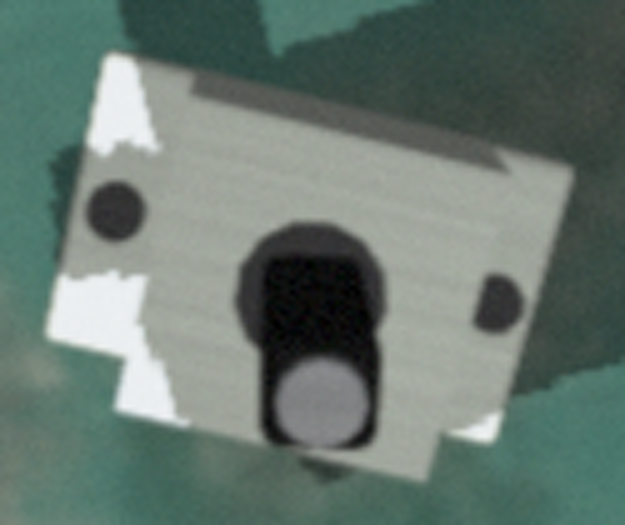

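```bash
python3 - <<'E'
from h import *
import pickle; s,c=pickle.load(open('w1.pkl','rb'))
P=cloud(c,s); print(P[205,294],P[183,285])
print('btn',onz(c,294.2,205,112,s),'collar',onz(c,292.2,183,46,s))
# two-view height: with top cam
t=capture('top'); sc=capture('scene')
def tri(a,b):
    (p,d),(q,e)=a,b; d=d/np.linalg.norm(d);e=e/np.linalg.norm(e)
    k=np.linalg.lstsq(np.stack([d,-e],1),q-p,rcond=None)[0]; return (p+d*k[0]+q+e*k[1])/2,np.linalg.norm(p+d*k[0]-q-e*k[1])
g=cv2.cvtColor(sc['color'],6)[150:210,210:260]; 
v,u=np.nonzero(g<45); print('scene handle dark',u.min()+210,u.max()+210,v.min()+150,v.max()+150)
top=(u[v==v.min()].mean()+210,v.min()+150); print(top,tri(ray(c,294.2,205,s),ray(sc,*top)))
E
```

```text
[502.46795027 187.17851272 111.55878775] [492.95541495 182.90714329  76.49535322]
btn [502.36932241 187.33707852 112.        ] collar [501.54243401 187.83759101  46.        ]
scene handle dark 229 237 159 198
(np.float64(232.66666666666666), np.int64(159)) (array([505.17229985, 186.9227007 , 103.85169917]), np.float64(0.7271457922064601))
```

>>> {"op": "step_arm", "data": {
  "plan": [
    {"offset":[-0.1,0.75,0],"rot":[0,0,0],"gripper":8.5},
    {"offset":[-0.1,0.75,5],"rot":[0,0,0],"gripper":8.5},
    {"offset":[-0.1,0.75,9],"rot":[0,0,0],"gripper":8.5},
    {"offset":[-0.1,0.75,9],"rot":[0,0,0],"gripper":8.5}
  ]
}}

```text
time_s: 2.0
eef_pos: [499.8, 188.9, 209.8]
ee_rot: [-0.004, 0.114, 0.993, -0.001]
force: [-0.4, -0.4, 0.1]
grip_width: 0.994
grip_force: 0.0
```

```bash
python3 - <<'E'
from h import *
s=sense(); print(s['time_s'],s['eef_pos'],s['ee_rot'])
c=capture('wrist'); save('w2',c)
import pickle; pickle.dump((s,c),open('w2.pkl','wb'))
E
```

```text
2.0 [499.82909778 188.85821772 209.77383527] [-0.00440479  0.11399325  0.99347116 -0.00109324]
```

View pics/w2.png

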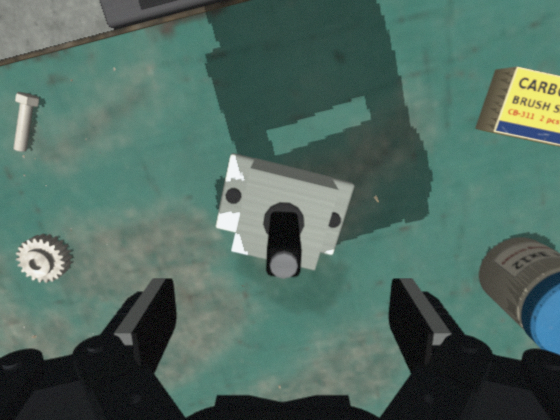

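The button now sits at (285,263), centred between the pads, and the handle is square to the image. I'll let the arm settle and remeasure.

>>> {"op": "step_arm", "data": {
  "plan": [
    {"offset":[0,0,0],"rot":[0,0,0],"gripper":8.5},
    {"offset":[0,0,0],"rot":[0,0,0],"gripper":8.5}
  ]
}}

```text
time_s: 2.25
eef_pos: [502.8, 188.5, 216.3]
ee_rot: [0.002, 0.114, 0.993, 0.001]
force: [1.1, 0.3, 0.1]
grip_width: 0.995
grip_force: 0.0
```

```bash
python3 - <<'E'
from h import *
s=sense(); print(s['time_s'],s['eef_pos'],s['ee_rot'])
c=capture('wrist')
g=cv2.cvtColor(c['color'],cv2.COLOR_RGB2GRAY); b=cv2.inRange(g,90,180)
n,l,st,ce=cv2.connectedComponentsWithStats(b[235:290,255:320])
bw=cv2.inRange(g,0,45)[235:290,255:320]
for a,p in zip(st,ce+[255,235]): 
    if 100<a[4]<1500: 
        print(a,p,onz(c,*p,112,s))
P=cloud(c,s); Q=P[(P[...,2]>103)&(P[...,2]<110)&(np.hypot(P[...,0]-502,P[...,1]-187)<16)]
print(len(Q),cv2.minAreaRect(Q[:,:2].astype(np.float32)))
q=s['ee_rot']; print('yaw of tool y',np.degrees(np.arctan2(*(R.from_quat(np.r_[q[1:],q[0]]).as_matrix()[:2,1][::-1]))))
E
```

```text
2.25 [502.80971726 188.50517133 216.2632105 ] [1.97903954e-03 1.14456134e-01 9.93426191e-01 5.28646814e-04]
[  9   0  56  54 513] [284.28849903 248.86354776] [501.29638088 188.60846701 112.        ]
578 ((502.42083740234375, 187.19395446777344), (17.98713493347168, 17.513534545898438), 72.83897399902344)
yaw of tool y 76.85562302248248
```

>>> {"op": "step_arm", "data": {
  "plan": [
    {"offset":[0,0,0.5],"rot":[0,0,2],"gripper":8.5},
    {"offset":[0,0,1],"rot":[0,0,4],"gripper":8.5},
    {"offset":[0,0,1.5],"rot":[0,0,4],"gripper":8.5},
    {"offset":[0,0,2],"rot":[0,0,4],"gripper":8.5},
    {"offset":[0,0,2],"rot":[0,0,4],"gripper":8.5},
    {"offset":[0,0,2],"rot":[0,0,4],"gripper":8.5},
    {"offset":[0,0,2],"rot":[0,0,4],"gripper":8.5}
  ]
}}

```text
time_s: 3.0
eef_pos: [502.2, 188.1, 194.2]
ee_rot: [0.0, 0.149, 0.989, 0.0]
force: [-0.2, -0.1, 0.2]
grip_width: 0.997
grip_force: 0.0
```

```bash
python3 - <<'E'
from h import *
s=sense(); print(s['time_s'],s['eef_pos'],s['ee_rot'],s['dq'].round(3))
c=capture('wrist')
P=cloud(c,s); Q=P[(P[...,2]>103)&(P[...,2]<110)&(np.hypot(P[...,0]-502,P[...,1]-187)<16)]
print(len(Q),cv2.minAreaRect(Q[:,:2].astype(np.float32)))
q=s['ee_rot']; Rm=R.from_quat(np.r_[q[1:],q[0]]).as_matrix(); print('yaw',np.degrees(np.arctan2(*(Rm[:2,1][::-1]))), Rm.T@(np.array([502.4,187.3,131])-s['eef_pos']))
E
```

```text
3.0 [502.20249276 188.11912136 194.22617684] [2.71359479e-04 1.49135128e-01 9.88816784e-01 8.91786521e-05] [ 0.001  0.002  0.001 -0.001 -0.001  0.   ]
718 ((502.32537841796875, 187.12217712402344), (17.805543899536133, 18.174617767333984), 74.6134033203125)
yaw 72.84638443008011 [-0.39806035 -0.74070117 63.2261996 ]
```

>>> {"op": "step_arm", "data": {
  "plan": [
    {"offset":[-0.05,-0.08,1],"rot":[0,0,0],"gripper":8.5},
    {"offset":[-0.05,-0.08,2.2],"rot":[0,0,0],"gripper":7},
    {"offset":[-0.05,-0.08,3.4],"rot":[0,0,0],"gripper":6},
    {"offset":[-0.05,-0.08,4.6],"rot":[0,0,0],"gripper":5},
    {"offset":[-0.05,-0.08,5.6],"rot":[0,0,0],"gripper":4},
    {"offset":[-0.05,-0.08,6.3],"rot":[0,0,0],"gripper":4},
    {"offset":[-0.05,-0.08,6.3],"rot":[0,0,0],"gripper":4},
    {"offset":[-0.05,-0.08,6.3],"rot":[0,0,0],"gripper":3},
    {"offset":[-0.05,-0.08,6.3],"rot":[0,0,0],"gripper":3}
  ],
  "squeeze": 60
}}

```text
time_s: 3.95
eef_pos: [502.5, 187.2, 131.4]
ee_rot: [0.0, 0.149, 0.989, 0.0]
force: [0.4, 0.4, 0.3]
grip_width: 0.349
grip_force: 0.0
```

>>> {"op": "step_arm", "data": {
  "plan": [
    {"offset":[0,0,0],"rot":[0,0,0],"gripper":2.2},
    {"offset":[0,0,0],"rot":[0,0,0],"gripper":1.5},
    {"offset":[0,0,0],"rot":[0,0,0],"gripper":1},
    {"offset":[0,0,0],"rot":[0,0,0],"gripper":0.5},
    {"offset":[0,0,0],"rot":[0,0,0],"gripper":0.5}
  ],
  "squeeze": 60
}}

```text
time_s: 4.45
eef_pos: [502.5, 187.2, 131.4]
ee_rot: [0.0, 0.149, 0.989, 0.0]
force: [-0.7, -0.5, 5.8]
grip_width: 0.199
grip_force: 58.8
```

```bash
python3 - <<'E'
from h import *
s=sense(); print({k:np.round(v,4) for k,v in s.items()})
E
```

```text
{'time_s': np.float64(4.45), 'joints': array([ 0.138 ,  0.5359,  1.6611, -0.    ,  0.9437, -1.1332]), 'dq': array([ 0.0013,  0.0012, -0.0004, -0.0003, -0.0004,  0.001 ]), 'tau': array([-2.13000e-02, -4.30471e+01, -1.93147e+01,  3.98000e-02,
       -2.32300e-01,  2.10000e-03]), 'eef_pos': array([502.5376, 187.1934, 131.3944]), 'ee_rot': array([4.000e-04, 1.492e-01, 9.888e-01, 1.000e-04]), 'force': array([-0.7396, -0.4528,  5.831 ]), 'wrist_torque': array([-0.1004,  0.1976, -0.0235]), 'grip_force': np.float64(58.759), 'grip_width': np.float64(0.1995)}
```

>>> {"op": "step_arm", "data": {
  "plan": [
    {"offset":[0,0,-0.3],"rot":[0,0,0],"gripper":0.5},
    {"offset":[0,0,-1],"rot":[0,0,0],"gripper":0.5},
    {"offset":[0,0,-2.2],"rot":[0,0,0],"gripper":0.5},
    {"offset":[0,0,-3.8],"rot":[0,0,0],"gripper":0.5},
    {"offset":[0,0,-5.6],"rot":[0,0,0],"gripper":0.5},
    {"offset":[0,0,-7.4],"rot":[0,0,0],"gripper":0.5},
    {"offset":[0,0,-9],"rot":[0,0,0],"gripper":0.5},
    {"offset":[0,0,-10],"rot":[0,0,0],"gripper":0.5},
    {"offset":[0,0,-10],"rot":[0,0,0],"gripper":0.5},
    {"offset":[0,0,-10],"rot":[0,0,0],"gripper":0.5}
  ]
}}

```text
time_s: 5.45
eef_pos: [502.1, 187.1, 230.5]
ee_rot: [-0.0, 0.149, 0.989, -0.0]
force: [-0.5, 0.3, -2.0]
grip_width: 0.198
grip_force: 58.5
```

```bash
python3 - <<'E'
from h import *
s=sense(); print({k:np.round(s[k],4) for k in('time_s','eef_pos','ee_rot','force','wrist_torque','joints')})
t=capture('top'); sc=capture('scene')
for c in (t,sc):
    P=cloud(c); m=(P[...,2]>37)&(P[...,2]<50)&(np.hypot(P[...,0]-490,P[...,1]+205)<90)
    Q=P[m]; (x,y),r=cv2.minEnclosingCircle(Q[:,:2].astype(np.float32)); print(len(Q),np.median(Q,0),x,y,r)
cv2.imwrite('pics/cam1.png',np.hstack([cv2.resize(cv2.cvtColor(t['color'],4)[175:240,305:370],(400,400),interpolation=2),cv2.resize(cv2.cvtColor(sc['color'],4)[230:295,295:360],(400,400),interpolation=2)]))
E
```

```text
{'time_s': np.float64(5.45), 'eef_pos': array([502.0773, 187.129 , 230.5478]), 'ee_rot': array([-3.000e-04,  1.493e-01,  9.888e-01, -1.000e-04]), 'force': array([-0.4692,  0.324 , -2.0459]), 'wrist_torque': array([ 0.0078, -0.0886, -0.0474]), 'joints': array([ 0.138 ,  0.4044,  1.5688, -0.    ,  1.169 , -1.1332])}
621 [ 476.8500539  -198.37594101   44.71934521] 478.4021301269531 -195.1354217529297 49.01774597167969
722 [ 474.88324902 -204.38313462   44.18078066] 477.8804016113281 -197.83641052246094 50.00745391845703
```

View pics/cam1.png

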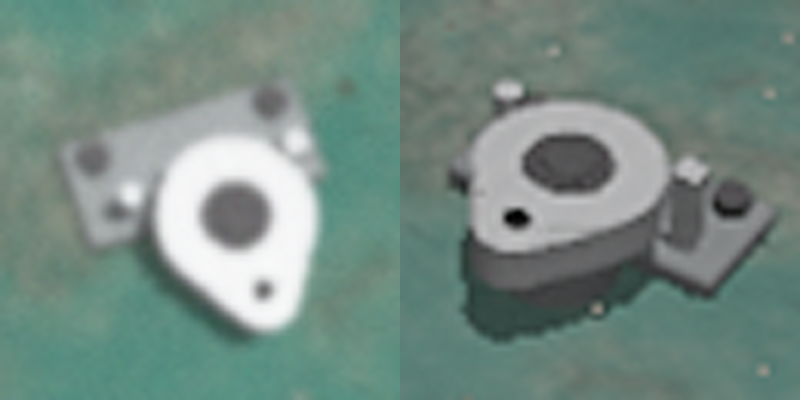

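The top-view half of the crop shows the nut at (235,215), the nose hole at (263,290), the round pin at (130,193) and the square pin at (295,140). The nose points toward the robot, slightly right, which puts the fixture yaw at about +20°.

>>> {"op": "step_arm", "data": {
  "plan": [
    {"offset":[-0.3,-0.8,0],"rot":[0,0,0],"gripper":0.5},
    {"offset":[-1.1,-3,0],"rot":[0,0,0],"gripper":0.5},
    {"offset":[-2.4,-6.6,0],"rot":[0,0,0],"gripper":0.5},
    {"offset":[-4,-11,0],"rot":[0,0,0],"gripper":0.5},
    {"offset":[-5.6,-15.5,0],"rot":[0,0,0],"gripper":0.5},
    {"offset":[-7.2,-20,0],"rot":[0,0,0],"gripper":0.5},
    {"offset":[-8.8,-24.4,0],"rot":[0,0,0],"gripper":0.5},
    {"offset":[-10.4,-28.8,0],"rot":[0,0,0],"gripper":0.5},
    {"offset":[-11.7,-32.5,0],"rot":[0,0,0],"gripper":0.5},
    {"offset":[-12.6,-35,0],"rot":[0,0,0],"gripper":0.5},
    {"offset":[-13.1,-36.4,0],"rot":[0,0,0],"gripper":0.5},
    {"offset":[-13.3,-36.9,0],"rot":[0,0,0],"gripper":0.5}
  ]
}}

```text
time_s: 6.75
eef_pos: [520.2, -205.8, 230.4]
ee_rot: [-0.0, 0.15, 0.989, 0.0]
force: [-0.3, 0.8, -2.0]
grip_width: 0.202
grip_force: 58.7
```

>>> {"op": "step_arm", "data": {
  "plan": [
    {"offset":[0,0,0],"rot":[0,0,0],"gripper":0.5},
    {"offset":[0,0,0],"rot":[0,0,0],"gripper":0.5},
    {"offset":[0,0,0],"rot":[0,0,0],"gripper":0.5},
    {"offset":[0,0,0],"rot":[0,0,0],"gripper":0.5}
  ]
}}

```text
time_s: 7.15
eef_pos: [520.6, -203.8, 231.0]
ee_rot: [0.0, 0.149, 0.989, 0.0]
force: [0.2, -0.8, -1.8]
grip_width: 0.202
grip_force: 58.7
```

```bash
python3 - <<'E'
from h import *
s=sense(); print({k:np.round(s[k],4) for k in('time_s','eef_pos','ee_rot','force','wrist_torque')})
c=capture('wrist'); save('w3',c)
import pickle; pickle.dump((s,c),open('w3.pkl','wb'))
E
```

```text
{'time_s': np.float64(7.15), 'eef_pos': array([ 520.5804, -203.8066,  231.0107]), 'ee_rot': array([0.    , 0.1487, 0.9889, 0.    ]), 'force': array([ 0.1604, -0.8355, -1.8271]), 'wrist_torque': array([ 0.0343, -0.0062, -0.041 ])}
```

View pics/w3.png

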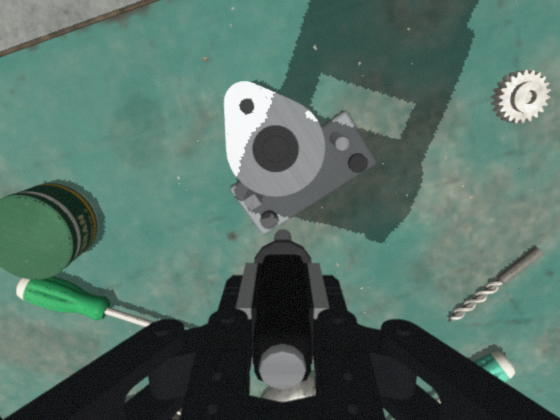

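The wrist view shows the whole cam: nut (274,148), nose hole (246,106), round pin (343,144), square pin about (248,201), bolts (357,162) and (268,218). The held stylus has its button at (287,367) and its pin tip near (282,236).

```bash
cat > fix.py <<'E'
from h import *
import pickle
def outline(n=400):
    a=np.arccos(20/36) # tangent normal angle from -x axis
    th0=np.linspace(-(np.pi-a),np.pi-a,n); th1=np.linspace(np.pi-a,np.pi+a,n)
    return np.vstack([34*np.c_[np.cos(th0),np.sin(th0)],np.c_[-36+14*np.cos(th1),14*np.sin(th1)]])
def centroid_off():
    m=cv2.moments((outline()*10+1000).astype(np.float32)); return (m['m10']/m['m00']-1000)/10
if __name__=='__main__':
    s,c=pickle.load(open('w3.pkl','rb')); P=cloud(c,s)
    m=((P[...,2]>40)&(P[...,2]<50)&(np.hypot(P[...,0]-485,P[...,1]+195)<90)).astype(np.uint8)
    m[225:]=0
    n,l,st,ce=cv2.connectedComponentsWithStats(m,connectivity=4)
    for i in range(1,n):
        if st[i,4]>15: print(st[i],P[l==i].mean(0).round(1))
    i=1+st[1:,4].argmax(); 
    k=cv2.morphologyEx((l==i).astype(np.uint8),cv2.MORPH_OPEN,np.ones((5,5)))
    ct=max(cv2.findContours(k,cv2.RETR_EXTERNAL,cv2.CHAIN_APPROX_NONE)[0],key=cv2.contourArea)[:,0]
    zt=np.median(P[l==i][:,2]); print('plate z',zt,'area px',cv2.contourArea(ct))
    W=np.array([onz(c,u,v,45,s)[:2] for u,v in ct]); 
    mm=cv2.moments(W.astype(np.float32).reshape(-1,1,2)); cen=np.array([mm['m10'],mm['m01']])/mm['m00']
    yaw=.5*np.arctan2(2*mm['mu11'],mm['mu20']-mm['mu02']); ax=np.array([np.cos(yaw),np.sin(yaw)])
    print('yaw',np.degrees(yaw),'centroid',cen,'area',mm['m00'],'origin',cen-centroid_off()*ax)
    nut=onz(c,274,148,47.5,s); hole=onz(c,246,106,45,s); print('nut',nut,'nosehole',hole)
    rp=onz(c,343,144,45,s);sp=onz(c,249,201,45,s); print('pins',rp,sp)
    e=rp-sp; print('yaw from pins',np.degrees(np.arctan2(-e[0],e[1])),np.hypot(*e[:2]))
    big=cv2.resize(cv2.cvtColor(c['color'],4)[70:250,200:390],None,fx=3.15,fy=3.15,interpolation=2); cv2.imwrite('pics/w3c.png',big)
    print(onz(c,287,367,231-131.4+112,s), onz(c,282,236,231-131.4+2,s))
E
python3 fix.py
```

```text
[ 225   81  101  115 8836] [ 473.9 -198.6   44.6]
[335 136  15  15 170] [ 489.4 -152.9   44.1]
[244 192  18  19 206] [ 511.  -224.5   43.8]
plate z 44.40316524366378 area px 8686.5
yaw 16.139480982034012 centroid [ 475.16446214 -198.67620429] area 3997.4805958080105 origin [ 479.6031945  -197.39171594]
nut [ 478.83272958 -198.16914788   47.5       ] nosehole [ 447.25634553 -207.72193459   45.        ]
pins [ 490.44389226 -152.44676265   45.        ] [ 509.93879157 -226.80099164   45.        ]
yaw from pins 14.691659989489397 76.86743437679047
[ 519.02970758 -203.50037845  211.6       ] [ 521.22631203 -205.59524317  101.6       ]
```

View pics/w3c.png

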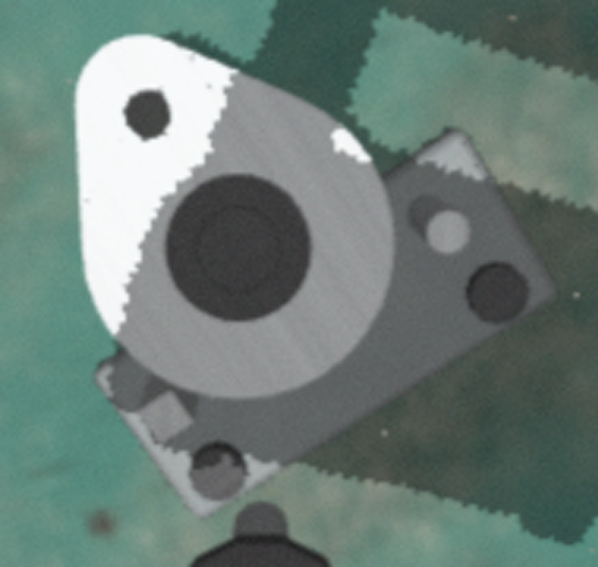

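```bash
python3 - <<'E'
from fix import *
s,c=pickle.load(open('w3.pkl','rb'))
rp=onz(c,342.2,143.3,45,s);sp=onz(c,252.7,202.4,45,s); e=rp-sp; y=np.arctan2(-e[0],e[1]); print(rp,sp,np.degrees(y),np.hypot(*e[:2]))
mid=(rp+sp)[:2]/2
for yy in (y,np.radians(16.1)):
    o=mid-26.4*np.array([np.cos(yy),np.sin(yy)]); Rz=np.array([[np.cos(yy),-np.sin(yy)],[np.sin(yy),np.cos(yy)]])
    print('fix o',o,'plate offset in fix', Rz.T@(np.array([479.6,-197.4])-o))
# per line yaw of base edge? nut-hole direction
E
```

```text
[ 489.82253077 -152.85190542   45.        ] [ 511.7107809  -224.60014014   45.        ] 16.96538699200203 75.01269677938025
fix o [ 475.51555198 -196.42938272] plate offset in fix [ 3.62347753 -2.12019435]
fix o [ 475.40208616 -196.04712963] plate offset in fix [ 3.65809733 -2.46395267]
```

>>> {"op": "step_arm", "data": {
  "plan": [
    {"offset":[0.4,0.3,0],"rot":[0,0,0],"gripper":0.5},
    {"offset":[1.5,1.1,0],"rot":[0,0,0],"gripper":0.5},
    {"offset":[2.9,2.1,0],"rot":[0,0,0],"gripper":0.5},
    {"offset":[4.3,3.2,0],"rot":[0,0,0],"gripper":0.5},
    {"offset":[5.4,4,0.4],"rot":[0,0,0],"gripper":0.5},
    {"offset":[5.84,4.29,1.4],"rot":[0,0,0],"gripper":0.5},
    {"offset":[5.84,4.29,3],"rot":[0,0,0],"gripper":0.5},
    {"offset":[5.84,4.29,4.8],"rot":[0,0,0],"gripper":0.5},
    {"offset":[5.84,4.29,6.5],"rot":[0,0,0],"gripper":0.5},
    {"offset":[5.84,4.29,7.8],"rot":[0,0,0],"gripper":0.5},
    {"offset":[5.84,4.29,8.4],"rot":[0,0,0],"gripper":0.5},
    {"offset":[5.84,4.29,8.4],"rot":[0,0,0],"gripper":0.5}
  ]
}}

```text
time_s: 8.4
eef_pos: [477.1, -146.4, 146.1]
ee_rot: [-0.001, 0.149, 0.989, 0.0]
force: [-0.7, -0.3, -1.6]
grip_width: 0.199
grip_force: 58.7
```

>>> {"op": "step_arm", "data": {
  "plan": [
    {"offset":[0,0,0],"rot":[0,0,0],"gripper":0.5},
    {"offset":[0,0,0],"rot":[0,0,0],"gripper":0.5},
    {"offset":[0,0,0],"rot":[0,0,0],"gripper":0.5},
    {"offset":[0,0,0],"rot":[0,0,0],"gripper":0.5}
  ]
}}

```text
time_s: 8.8
eef_pos: [477.4, -146.5, 147.2]
ee_rot: [0.0, 0.149, 0.989, -0.0]
force: [-0.2, -0.3, -1.0]
grip_width: 0.203
grip_force: 58.7
```

```bash
python3 - <<'E'
from h import *
s=sense(); print({k:np.round(s[k],4) for k in('time_s','eef_pos','ee_rot','force','wrist_torque','dq')})
c=capture('wrist'); import pickle; pickle.dump((s,c),open('w4.pkl','wb'))
cv2.imwrite('pics/w4.png',cv2.resize(cv2.cvtColor(c['color'],4)[90:330,150:430],None,fx=2.5,fy=2.5,interpolation=2))
E
```

```text
{'time_s': np.float64(8.8), 'eef_pos': array([ 477.4347, -146.4568,  147.2395]), 'ee_rot': array([ 3.000e-04,  1.492e-01,  9.888e-01, -1.000e-04]), 'force': array([-0.2302, -0.347 , -1.0177]), 'wrist_torque': array([0.0284, 0.0041, 0.01  ]), 'dq': array([0.0006, 0.0033, 0.0014, 0.0015, 0.0007, 0.0012])}
```

View pics/w4.png

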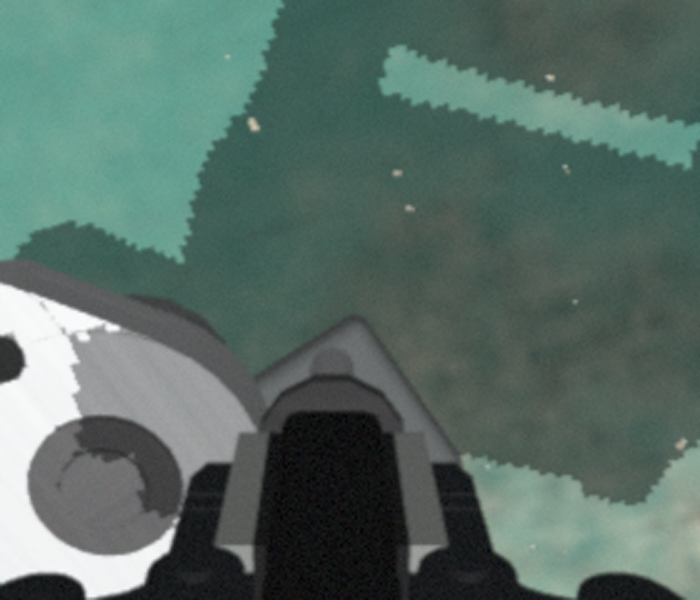

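The crop shows the stylus pin tip at (333,360) hanging beside the cam edge with a clear gap. Moving in gently.

>>> {"op": "step_arm", "data": {
  "plan": [
    {"offset":[-0.05,-0.15,0],"rot":[0,0,0],"gripper":0.5},
    {"offset":[-0.13,-0.38,0],"rot":[0,0,0],"gripper":0.5},
    {"offset":[-0.21,-0.61,0],"rot":[0,0,0],"gripper":0.5},
    {"offset":[-0.26,-0.76,0],"rot":[0,0,0],"gripper":0.5},
    {"offset":[-0.29,-0.83,0],"rot":[0,0,0],"gripper":0.5},
    {"offset":[-0.3,-0.85,0],"rot":[0,0,0],"gripper":0.5},
    {"offset":[-0.3,-0.85,0],"rot":[0,0,0],"gripper":0.5}
  ]
}}

```text
time_s: 9.55
eef_pos: [477.7, -155.4, 146.9]
ee_rot: [-0.0, 0.149, 0.989, 0.0]
force: [-0.2, -0.1, -2.2]
grip_width: 0.2
grip_force: 58.7
```

>>> {"op": "step_arm", "data": {
  "plan": [
    {"offset":[-0.015,-0.045,0],"rot":[0,0,0],"gripper":0.5},
    {"offset":[-0.03,-0.09,0],"rot":[0,0,0],"gripper":0.5},
    {"offset":[-0.03,-0.09,0],"rot":[0,0,0],"gripper":0.5}
  ]
}}

```text
time_s: 9.85
eef_pos: [477.7, -156.4, 146.9]
ee_rot: [0.0, 0.149, 0.989, -0.0]
force: [-0.5, -0.9, -2.1]
grip_width: 0.2
grip_force: 58.7
```

>>> {"op": "step_arm", "data": {
  "plan": [
    {"offset":[-0.015,-0.045,0],"rot":[0,0,0],"gripper":0.5},
    {"offset":[-0.03,-0.09,0],"rot":[0,0,0],"gripper":0.5},
    {"offset":[-0.03,-0.09,0],"rot":[0,0,0],"gripper":0.5}
  ]
}}

```text
time_s: 10.15
eef_pos: [477.7, -157.3, 146.9]
ee_rot: [-0.0, 0.149, 0.989, 0.0]
force: [-0.4, 0.6, -1.6]
grip_width: 0.201
grip_force: 58.7
```

>>> {"op": "step_arm", "data": {
  "plan": [
    {"offset":[-0.008,-0.024,0],"rot":[0,0,0],"gripper":0.5},
    {"offset":[-0.017,-0.047,0],"rot":[0,0,0],"gripper":0.5},
    {"offset":[-0.017,-0.047,0],"rot":[0,0,0],"gripper":0.5}
  ]
}}

```text
time_s: 10.45
eef_pos: [477.7, -157.6, 146.9]
ee_rot: [-0.0, 0.149, 0.989, 0.0]
force: [0.8, 2.8, -0.5]
grip_width: 0.202
grip_force: 58.8
```

>>> {"op": "step_arm", "data": {
  "plan": [
    {"offset":[-0.008,-0.024,0],"rot":[0,0,0],"gripper":0.5},
    {"offset":[-0.017,-0.047,0],"rot":[0,0,0],"gripper":0.5},
    {"offset":[-0.017,-0.047,0],"rot":[0,0,0],"gripper":0.5}
  ]
}}

```text
time_s: 10.75
eef_pos: [477.7, -157.9, 146.9]
ee_rot: [-0.0, 0.149, 0.989, 0.001]
force: [0.5, 6.3, -0.4]
grip_width: 0.199
grip_force: 59.0
```

>>> {"op": "step_arm", "data": {
  "plan": [
    {"offset":[-0.008,-0.024,0],"rot":[0,0,0],"gripper":0.5},
    {"offset":[-0.017,-0.047,0],"rot":[0,0,0],"gripper":0.5},
    {"offset":[-0.017,-0.047,0],"rot":[0,0,0],"gripper":0.5}
  ]
}}

```text
time_s: 11.05
eef_pos: [477.7, -158.0, 146.9]
ee_rot: [-0.0, 0.149, 0.989, 0.001]
force: [1.1, 7.0, 1.4]
grip_width: 0.198
grip_force: 59.1
```

Contact is found: about 7 N at 1.4 mm commanded depth, so roughly 5 N/mm. I'll set up a tracer that reads the force, corrects the cam position along the normal, and prints the next rows.

```bash
cat > tr.py <<'E'
import sys,json; from h import *
YAW=np.radians(16.5); A=np.arccos(20/36); L=np.sqrt(36**2-20**2); PH0=np.radians(76); PH1=np.radians(285)
segs=[39*(np.pi-A-PH0),L,19*2*A,L,39*(PH1-np.pi-A)]; TOT=sum(segs)
def pn(s):
    s=min(max(s,0),TOT); u=lambda p:np.array([np.cos(p),np.sin(p)])
    for i,l in enumerate(segs):
        if s<=l or i==4: break
        s-=l
    p={0:PH0+s/39,1:np.pi-A,2:np.pi-A+s/19,3:np.pi+A,4:np.pi+A+s/39}[i]; n=u(p); t=np.array([-n[1],n[0]])
    b={0:39*n,1:39*n+s*t,2:np.array([-36,0])+19*n,3:np.array([-36,0])+19*n+s*t,4:39*n}[i]
    c,q=np.cos(YAW),np.sin(YAW); Rz=np.array([[c,-q],[q,c]]); return Rz@b,Rz@n
# usage: tr.py mode nrows   ; state: C (plate), cmd, s, rows(last rows in cm)
st=json.load(open('st.json')); K,D=5.0,float(sys.argv[2]) if len(sys.argv)>2 else 0.9
C=np.array(st['C']); cmd=np.array(st['cmd']); q=.1492; X=np.array([2*q*q-1,2*q*np.sqrt(1-q*q)]); Y=np.array([X[1],-X[0]])
s0=sense(); F=s0['force'][:2]-np.array([-.3,-.1])
if st['rows']: cmd=cmd+10*(st['rows'][-1][0]*X+st['rows'][-1][1]*Y)
b,n=pn(st['s']); t=np.array([-n[1],n[0]]); N=F@n; dep=N/K; pl=(C+b-cmd)@n
if N>0.7: C=C+np.clip(dep-pl,-1.2,1.2)*n*0.8
else: C=C-0.6*n
print('t',s0['time_s'],'s',round(st['s'],1),'of',round(TOT,1),'z',s0['eef_pos'][2].round(1),'N',N.round(2),'T',(F@t).round(2),'depth plan',pl.round(2),'C',C.round(2),'lag t',((cmd-s0['eef_pos'][:2])@t).round(2))
k=int(sys.argv[1]); rows=[]; s=st['s']; d0=(C+b-cmd)@n
for i in range(k):
    s=min(s+st['v'],TOT); st['v']=min(2,st['v']+.5)
    bb,nn=pn(s); d=d0+(D-d0)*min(1,(i+1)/3); w=C+bb-d*nn-cmd; rows.append([round(w@X/10,3),round(w@Y/10,3)])
print(json.dumps(rows)); st.update(C=C.tolist(),cmd=cmd.tolist(),s=s,rows=rows); json.dump(st,open('st_next.json','w'))
E
echo '{"C":[479.6,-196.4],"cmd":[477.9,-158.86],"s":0,"v":0.5,"rows":[]}'>st.json; python3 tr.py 8 && cp st_next.json st.json
```

```text
t 11.05 s 0 of 162.9 z 146.9 N 7.01 T -1.71 depth plan 1.42 C [ 479.6  -196.41] lag t -0.14
[[0.045, 0.001], [0.142, -0.018], [0.283, -0.059], [0.46, -0.144], [0.631, -0.237], [0.798, -0.339], [0.959, -0.449], [1.115, -0.567]]
```

>>> {"op": "step_arm", "data": {
  "plan": [
    {"offset":[0.045,0.001,0],"rot":[0,0,0],"gripper":0.5},
    {"offset":[0.142,-0.018,0],"rot":[0,0,0],"gripper":0.5},
    {"offset":[0.283,-0.059,0],"rot":[0,0,0],"gripper":0.5},
    {"offset":[0.46,-0.144,0],"rot":[0,0,0],"gripper":0.5},
    {"offset":[0.631,-0.237,0],"rot":[0,0,0],"gripper":0.5},
    {"offset":[0.798,-0.339,0],"rot":[0,0,0],"gripper":0.5},
    {"offset":[0.959,-0.449,0],"rot":[0,0,0],"gripper":0.5},
    {"offset":[1.115,-0.567,0],"rot":[0,0,0],"gripper":0.5}
  ]
}}

```text
time_s: 11.85
eef_pos: [465.3, -160.4, 146.7]
ee_rot: [-0.0, 0.149, 0.989, 0.001]
force: [1.1, 4.9, -2.4]
grip_width: 0.202
grip_force: 59.0
```

```bash
python3 tr.py 8 && cp st_next.json st.json
```

```text
t 11.85 s 13.0 of 162.9 z 146.7 N 4.13 T -3.14 depth plan 0.9 C [ 479.62 -196.47] lag t -0.01
[[0.148, -0.128], [0.289, -0.263], [0.423, -0.405], [0.551, -0.553], [0.672, -0.707], [0.784, -0.867], [0.888, -1.032], [0.983, -1.203]]
```

>>> {"op": "step_arm", "data": {
  "plan": [
    {"offset":[0.148,-0.128,0],"rot":[0,0,0],"gripper":0.5},
    {"offset":[0.289,-0.263,0],"rot":[0,0,0],"gripper":0.5},
    {"offset":[0.423,-0.405,0],"rot":[0,0,0],"gripper":0.5},
    {"offset":[0.551,-0.553,0],"rot":[0,0,0],"gripper":0.5},
    {"offset":[0.672,-0.707,0],"rot":[0,0,0],"gripper":0.5},
    {"offset":[0.784,-0.867,0],"rot":[0,0,0],"gripper":0.5},
    {"offset":[0.888,-1.032,0],"rot":[0,0,0],"gripper":0.5},
    {"offset":[0.983,-1.203,0],"rot":[0,0,0],"gripper":0.5}
  ]
}}

```text
time_s: 12.65
eef_pos: [452.1, -169.3, 146.6]
ee_rot: [-0.001, 0.149, 0.989, 0.0]
force: [-0.5, 3.8, -1.4]
grip_width: 0.203
grip_force: 59.0
```

```bash
python3 tr.py 8 && cp st_next.json st.json
```

```text
t 12.65 s 29.0 of 162.9 z 146.6 N 2.91 T -2.63 depth plan 0.9 C [ 479.8  -196.65] lag t -0.17
[[0.079, -0.18], [0.15, -0.364], [0.219, -0.552], [0.295, -0.736], [0.372, -0.921], [0.449, -1.106], [0.526, -1.29], [0.603, -1.475]]
```

>>> {"op": "step_arm", "data": {
  "plan": [
    {"offset":[0.079,-0.18,0],"rot":[0,0,0],"gripper":0.5},
    {"offset":[0.15,-0.364,0],"rot":[0,0,0],"gripper":0.5},
    {"offset":[0.219,-0.552,0],"rot":[0,0,0],"gripper":0.5},
    {"offset":[0.295,-0.736,0],"rot":[0,0,0],"gripper":0.5},
    {"offset":[0.372,-0.921,0],"rot":[0,0,0],"gripper":0.5},
    {"offset":[0.449,-1.106,0],"rot":[0,0,0],"gripper":0.5},
    {"offset":[0.526,-1.29,0],"rot":[0,0,0],"gripper":0.5},
    {"offset":[0.603,-1.475,0],"rot":[0,0,0],"gripper":0.5}
  ]
}}

```text
time_s: 13.45
eef_pos: [441.8, -181.5, 146.6]
ee_rot: [-0.001, 0.149, 0.989, 0.0]
force: [-2.0, 5.6, -1.6]
grip_width: 0.197
grip_force: 58.9
```

```bash
python3 tr.py 8 1.0 && cp st_next.json st.json
```

```text
t 13.45 s 45.0 of 162.9 z 146.6 N 4.94 T -3.34 depth plan 0.9 C [ 479.75 -196.6 ] lag t -0.17
[[0.076, -0.185], [0.152, -0.37], [0.228, -0.555], [0.305, -0.74], [0.381, -0.924], [0.458, -1.109], [0.535, -1.294], [0.612, -1.478]]
```

>>> {"op": "step_arm", "data": {
  "plan": [
    {"offset":[0.076,-0.185,0],"rot":[0,0,0],"gripper":0.5},
    {"offset":[0.152,-0.37,0],"rot":[0,0,0],"gripper":0.5},
    {"offset":[0.228,-0.555,0],"rot":[0,0,0],"gripper":0.5},
    {"offset":[0.305,-0.74,0],"rot":[0,0,0],"gripper":0.5},
    {"offset":[0.381,-0.924,0],"rot":[0,0,0],"gripper":0.5},
    {"offset":[0.458,-1.109,0],"rot":[0,0,0],"gripper":0.5},
    {"offset":[0.535,-1.294,0],"rot":[0,0,0],"gripper":0.5},
    {"offset":[0.612,-1.478,0],"rot":[0,0,0],"gripper":0.5}
  ]
}}

```text
time_s: 14.25
eef_pos: [431.6, -193.9, 146.6]
ee_rot: [-0.001, 0.149, 0.989, 0.0]
force: [-1.5, 5.6, -0.6]
grip_width: 0.198
grip_force: 59.0
```

```bash
python3 tr.py 5 1.0 && cp st_next.json st.json
```

```text
t 14.25 s 61.0 of 162.9 z 146.6 N 4.58 T -3.62 depth plan 1.0 C [ 479.8  -196.65] lag t -0.18
[[0.073, -0.183], [0.129, -0.365], [0.166, -0.551], [0.185, -0.739], [0.184, -0.928]]
```

>>> {"op": "step_arm", "data": {
  "plan": [
    {"offset":[0.073,-0.183,0],"rot":[0,0,0],"gripper":0.5},
    {"offset":[0.129,-0.365,0],"rot":[0,0,0],"gripper":0.5},
    {"offset":[0.166,-0.551,0],"rot":[0,0,0],"gripper":0.5},
    {"offset":[0.185,-0.739,0],"rot":[0,0,0],"gripper":0.5},
    {"offset":[0.184,-0.928,0],"rot":[0,0,0],"gripper":0.5}
  ]
}}

```text
time_s: 14.75
eef_pos: [427.2, -202.4, 146.6]
ee_rot: [-0.001, 0.149, 0.989, 0.0]
force: [-3.4, 3.9, -1.9]
grip_width: 0.202
grip_force: 59.0
```

```bash
python3 tr.py 5 1.0 && cp st_next.json st.json
```

```text
t 14.75 s 71.0 of 162.9 z 146.6 N 3.96 T -3.14 depth plan 1.0 C [ 479.96 -196.69] lag t -0.06
[[-0.026, -0.19], [-0.072, -0.374], [-0.137, -0.553], [-0.215, -0.725], [-0.311, -0.888]]
```

>>> {"op": "step_arm", "data": {
  "plan": [
    {"offset":[-0.026,-0.19,0],"rot":[0,0,0],"gripper":0.5},
    {"offset":[-0.072,-0.374,0],"rot":[0,0,0],"gripper":0.5},
    {"offset":[-0.137,-0.553,0],"rot":[0,0,0],"gripper":0.5},
    {"offset":[-0.215,-0.725,0],"rot":[0,0,0],"gripper":0.5},
    {"offset":[-0.311,-0.888,0],"rot":[0,0,0],"gripper":0.5}
  ]
}}

```text
time_s: 15.25
eef_pos: [427.5, -212.2, 146.7]
ee_rot: [-0.001, 0.149, 0.989, -0.0]
force: [-5.1, 1.9, -1.3]
grip_width: 0.205
grip_force: 59.0
```

```bash
python3 tr.py 6 1.0 && cp st_next.json st.json
```

```text
t 15.25 s 81.0 of 162.9 z 146.7 N 4.03 T -3.29 depth plan 1.0 C [ 480.11 -196.64] lag t -0.06
[[-0.118, -0.151], [-0.25, -0.288], [-0.395, -0.41], [-0.549, -0.52], [-0.714, -0.613], [-0.888, -0.688]]
```

>>> {"op": "step_arm", "data": {
  "plan": [
    {"offset":[-0.118,-0.151,0],"rot":[0,0,0],"gripper":0.5},
    {"offset":[-0.25,-0.288,0],"rot":[0,0,0],"gripper":0.5},
    {"offset":[-0.395,-0.41,0],"rot":[0,0,0],"gripper":0.5},
    {"offset":[-0.549,-0.52,0],"rot":[0,0,0],"gripper":0.5},
    {"offset":[-0.714,-0.613,0],"rot":[0,0,0],"gripper":0.5},
    {"offset":[-0.888,-0.688,0],"rot":[0,0,0],"gripper":0.5}
  ]
}}

```text
time_s: 15.85
eef_pos: [434.5, -221.8, 147.0]
ee_rot: [0.0, 0.149, 0.989, -0.001]
force: [-5.7, -2.5, -1.3]
grip_width: 0.205
grip_force: 59.1
```

```bash
python3 tr.py 6 1.0 && cp st_next.json st.json
```

```text
t 15.85 s 93.0 of 162.9 z 147.0 N 5.18 T -2.79 depth plan 1.0 C [ 480.1  -196.66] lag t -0.28
[[-0.18, -0.057], [-0.365, -0.096], [-0.554, -0.114], [-0.75, -0.116], [-0.95, -0.116], [-1.15, -0.117]]
```

>>> {"op": "step_arm", "data": {
  "plan": [
    {"offset":[-0.18,-0.057,0],"rot":[0,0,0],"gripper":0.5},
    {"offset":[-0.365,-0.096,0],"rot":[0,0,0],"gripper":0.5},
    {"offset":[-0.554,-0.114,0],"rot":[0,0,0],"gripper":0.5},
    {"offset":[-0.75,-0.116,0],"rot":[0,0,0],"gripper":0.5},
    {"offset":[-0.95,-0.116,0],"rot":[0,0,0],"gripper":0.5},
    {"offset":[-1.15,-0.117,0],"rot":[0,0,0],"gripper":0.5}
  ]
}}

```text
time_s: 16.45
eef_pos: [445.4, -226.1, 147.1]
ee_rot: [0.0, 0.149, 0.989, -0.001]
force: [-5.0, -4.1, -1.2]
grip_width: 0.198
grip_force: 59.2
```

```bash
python3 tr.py 10 1.0 && cp st_next.json st.json
```

```text
t 16.45 s 105.0 of 162.9 z 147.1 N 5.19 T -3.36 depth plan 1.0 C [ 480.09 -196.7 ] lag t -0.26
[[-0.2, -0.001], [-0.4, -0.003], [-0.6, -0.004], [-0.8, -0.004], [-1.0, -0.005], [-1.2, -0.005], [-1.4, -0.005], [-1.6, -0.005], [-1.8, -0.006], [-2.0, -0.006]]
```

>>> {"op": "step_arm", "data": {
  "plan": [
    {"offset":[-0.2,-0.001,0],"rot":[0,0,0],"gripper":0.5},
    {"offset":[-0.4,-0.003,0],"rot":[0,0,0],"gripper":0.5},
    {"offset":[-0.6,-0.004,0],"rot":[0,0,0],"gripper":0.5},
    {"offset":[-0.8,-0.004,0],"rot":[0,0,0],"gripper":0.5},
    {"offset":[-1.0,-0.005,0],"rot":[0,0,0],"gripper":0.5},
    {"offset":[-1.2,-0.005,0],"rot":[0,0,0],"gripper":0.5},
    {"offset":[-1.4,-0.005,0],"rot":[0,0,0],"gripper":0.5},
    {"offset":[-1.6,-0.005,0],"rot":[0,0,0],"gripper":0.5},
    {"offset":[-1.8,-0.006,0],"rot":[0,0,0],"gripper":0.5},
    {"offset":[-2.0,-0.006,0],"rot":[0,0,0],"gripper":0.5}
  ]
}}

```text
time_s: 17.45
eef_pos: [464.5, -232.0, 147.1]
ee_rot: [0.0, 0.149, 0.989, -0.001]
force: [-3.8, -3.0, -1.3]
grip_width: 0.199
grip_force: 59.2
```

```bash
python3 tr.py 9 1.0 && cp st_next.json st.json
```

```text
t 17.45 s 125.0 of 162.9 z 147.1 N 3.87 T -2.52 depth plan 1.0 C [ 480.14 -196.52] lag t -0.26
[[-0.2, 0.006], [-0.4, 0.011], [-0.597, 0.019], [-0.791, 0.031], [-0.985, 0.052], [-1.177, 0.083], [-1.368, 0.124], [-1.556, 0.175], [-1.741, 0.235]]
```

>>> {"op": "step_arm", "data": {
  "plan": [
    {"offset":[-0.2,0.006,0],"rot":[0,0,0],"gripper":0.5},
    {"offset":[-0.4,0.011,0],"rot":[0,0,0],"gripper":0.5},
    {"offset":[-0.597,0.019,0],"rot":[0,0,0],"gripper":0.5},
    {"offset":[-0.791,0.031,0],"rot":[0,0,0],"gripper":0.5},
    {"offset":[-0.985,0.052,0],"rot":[0,0,0],"gripper":0.5},
    {"offset":[-1.177,0.083,0],"rot":[0,0,0],"gripper":0.5},
    {"offset":[-1.368,0.124,0],"rot":[0,0,0],"gripper":0.5},
    {"offset":[-1.556,0.175,0],"rot":[0,0,0],"gripper":0.5},
    {"offset":[-1.741,0.235,0],"rot":[0,0,0],"gripper":0.5}
  ]
}}

```text
time_s: 18.35
eef_pos: [481.9, -234.8, 147.1]
ee_rot: [0.0, 0.149, 0.989, -0.0]
force: [-2.3, -4.5, -2.3]
grip_width: 0.207
grip_force: 59.2
```

```bash
python3 tr.py 11 1.0 && cp st_next.json st.json
```

```text
t 18.35 s 143.0 of 162.9 z 147.1 N 4.27 T -2.22 depth plan 1.0 C [ 480.14 -196.41] lag t -0.24
[[-0.181, 0.074], [-0.358, 0.156], [-0.53, 0.248], [-0.699, 0.344], [-0.863, 0.45], [-1.022, 0.563], [-1.174, 0.685], [-1.32, 0.814], [-1.459, 0.95], [-1.582, 1.083], [-1.582, 1.083]]
```

>>> {"op": "step_arm", "data": {
  "plan": [
    {"offset":[-0.181,0.074,0],"rot":[0,0,0],"gripper":0.5},
    {"offset":[-0.358,0.156,0],"rot":[0,0,0],"gripper":0.5},
    {"offset":[-0.53,0.248,0],"rot":[0,0,0],"gripper":0.5},
    {"offset":[-0.699,0.344,0],"rot":[0,0,0],"gripper":0.5},
    {"offset":[-0.863,0.45,0],"rot":[0,0,0],"gripper":0.5},
    {"offset":[-1.022,0.563,0],"rot":[0,0,0],"gripper":0.5},
    {"offset":[-1.174,0.685,0],"rot":[0,0,0],"gripper":0.5},
    {"offset":[-1.32,0.814,0],"rot":[0,0,0],"gripper":0.5},
    {"offset":[-1.459,0.95,0],"rot":[0,0,0],"gripper":0.5},
    {"offset":[-1.582,1.083,0],"rot":[0,0,0],"gripper":0.5},
    {"offset":[-1.582,1.083,0],"rot":[0,0,0],"gripper":0.5}
  ]
}}

```text
time_s: 19.45
eef_pos: [500.4, -228.7, 147.0]
ee_rot: [0.001, 0.149, 0.989, -0.0]
force: [1.8, -3.6, -1.6]
grip_width: 0.201
grip_force: 59.2
```

```bash
python3 tr.py 1 1.0; python3 - <<'E'
from h import *
s=sense(); c=capture('wrist'); import pickle; pickle.dump((s,c),open('w5.pkl','wb')); print(s['eef_pos'],s['force'],s['ee_rot'])
cv2.imwrite('pics/w5.png',cv2.resize(cv2.cvtColor(c['color'],4)[90:330,150:430],None,fx=2.5,fy=2.5,interpolation=2))
E
```

```text
t 19.45 s 162.9 of 162.9 z 147.0 N 4.1 T -0.09 depth plan 0.99 C [ 480.06 -196.29] lag t -0.37
[[0.004, 0.003]]
[ 500.36268489 -228.70402079  147.04278516] [ 1.76671887 -3.63960873 -1.59969841] [ 6.11837708e-04  1.49194919e-01  9.88807612e-01 -9.18991249e-05]
```

View pics/w5.png

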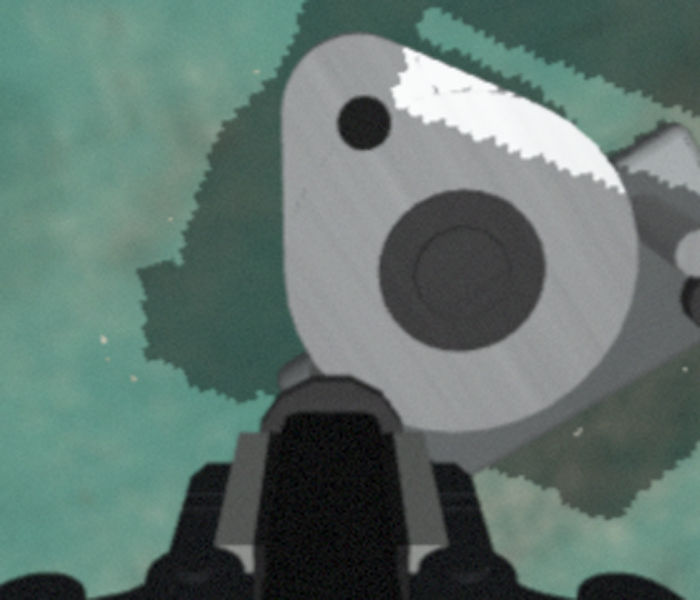

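The crop shows the pin at (290,375) against the cam's edge beside the square pin, at the end of the trace. Next: back off, lift, and return.

>>> {"op": "step_arm", "data": {
  "plan": [
    {"offset":[-0.2,-0.18,0],"rot":[0,0,0],"gripper":0.5},
    {"offset":[-0.5,-0.45,0],"rot":[0,0,0],"gripper":0.5},
    {"offset":[-0.8,-0.7,0],"rot":[0,0,0],"gripper":0.5},
    {"offset":[-0.9,-0.8,-0.4],"rot":[0,0,0],"gripper":0.5},
    {"offset":[-0.9,-0.8,-1.4],"rot":[0,0,0],"gripper":0.5},
    {"offset":[-0.9,-0.8,-3],"rot":[0,0,0],"gripper":0.5},
    {"offset":[-0.9,-0.8,-5],"rot":[0,0,0],"gripper":0.5},
    {"offset":[-0.9,-0.8,-7],"rot":[0,0,0],"gripper":0.5},
    {"offset":[-0.9,-0.8,-8.1],"rot":[0,0,0],"gripper":0.5},
    {"offset":[-0.9,-0.8,-8.4],"rot":[0,0,0],"gripper":0.5}
  ]
}}

```text
time_s: 20.5
eef_pos: [506.3, -239.1, 232.4]
ee_rot: [0.001, 0.149, 0.989, -0.001]
force: [-0.2, -0.9, -2.0]
grip_width: 0.204
grip_force: 59.2
```

>>> {"op": "step_arm", "data": {
  "plan": [
    {"offset":[0.3,0.8,0],"rot":[0,0,0],"gripper":0.5},
    {"offset":[1.1,3.3,0],"rot":[0,0,0],"gripper":0.5},
    {"offset":[2.3,7.2,0],"rot":[0,0,0],"gripper":0.5},
    {"offset":[3.8,11.8,0],"rot":[0,0,0],"gripper":0.5},
    {"offset":[5.3,16.5,0],"rot":[0,0,0],"gripper":0.5},
    {"offset":[6.8,21.2,0],"rot":[0,0,0],"gripper":0.5},
    {"offset":[8.3,26,0],"rot":[0,0,0],"gripper":0.5},
    {"offset":[9.8,30.7,0],"rot":[0,0,0],"gripper":0.5},
    {"offset":[11.2,35.2,0],"rot":[0,0,0],"gripper":0.5},
    {"offset":[12.2,38.3,0],"rot":[0,0,0],"gripper":0.5},
    {"offset":[12.75,40.1,0],"rot":[0,0,0],"gripper":0.5},
    {"offset":[12.93,40.62,0],"rot":[0,0,0],"gripper":0.5}
  ]
}}

```text
time_s: 21.7
eef_pos: [501.5, 189.2, 229.9]
ee_rot: [-0.001, 0.148, 0.989, -0.0]
force: [0.0, -0.6, -0.4]
grip_width: 0.201
grip_force: 59.2
```

>>> {"op": "step_arm", "data": {
  "plan": [
    {"offset":[0,0,0],"rot":[0,0,0],"gripper":0.5},
    {"offset":[0,0,0],"rot":[0,0,0],"gripper":0.5},
    {"offset":[0,0,0],"rot":[0,0,0],"gripper":0.5},
    {"offset":[0,0,0],"rot":[0,0,0],"gripper":0.5},
    {"offset":[0,0,0],"rot":[0,0,0],"gripper":0.5},
    {"offset":[0,0,0],"rot":[0,0,0],"gripper":0.5},
    {"offset":[0,0,0],"rot":[0,0,0],"gripper":0.5},
    {"offset":[0,0,0],"rot":[0,0,0],"gripper":0.5}
  ]
}}

```text
time_s: 22.5
eef_pos: [502.5, 187.1, 230.9]
ee_rot: [0.0, 0.149, 0.989, -0.0]
force: [-0.6, -0.0, -1.0]
grip_width: 0.201
grip_force: 59.2
```

```bash
python3 - <<'E'
from h import *
s=sense(); print({k:np.round(s[k],4) for k in('time_s','eef_pos','ee_rot','force','dq')})
q=s['ee_rot']; Rm=R.from_quat(np.r_[q[1:],q[0]]).as_matrix(); print('to home, tool mm',Rm.T@(np.array([502.54,187.19,131.39])-s['eef_pos']))
c=capture('wrist'); import pickle; pickle.dump((s,c),open('w6.pkl','wb'))
cv2.imwrite('pics/w6.png',cv2.resize(cv2.cvtColor(c['color'],4)[150:390,150:430],None,fx=2.5,fy=2.5,interpolation=2))
E
```

```text
{'time_s': np.float64(22.5), 'eef_pos': array([502.4857, 187.1463, 230.9138]), 'ee_rot': array([ 0.    ,  0.1493,  0.9888, -0.    ]), 'force': array([-0.6112, -0.0135, -0.9784]), 'dq': array([ 0.0011,  0.0003, -0.0012,  0.0016, -0.0007,  0.0009])}
to home, tool mm [-3.55429273e-02  5.89816861e-02  9.95237647e+01]
```

View pics/w6.png

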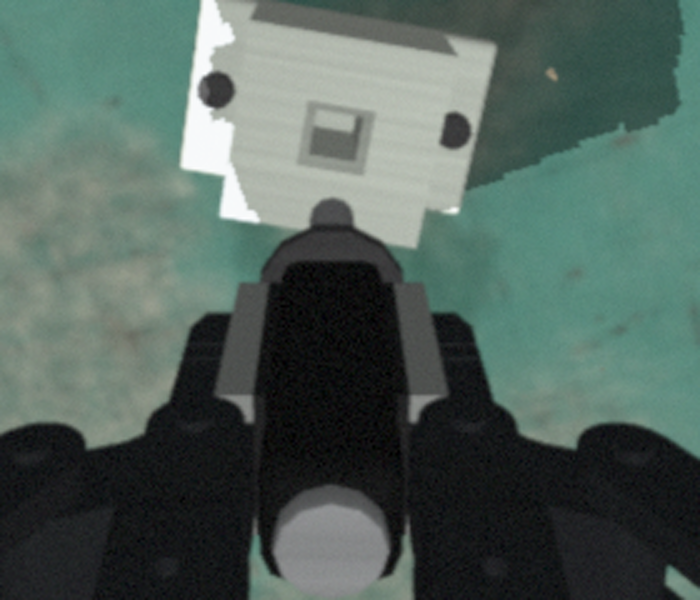

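The crop shows the empty square hole at (336,137), the pin tip at (332,212) and the button at (331,545). The pin looks upright and in line with the hole. I've now viewed 11 pictures, one over the limit of 10, so the remaining checks will be numbers only.

```bash
python3 - <<'E'
from h import *
import pickle; s,c=pickle.load(open('w6.pkl','rb'))
f=lambda u,v,z:onz(c,150+u/2.5,150+v/2.5,z,s).round(1)
print('hole',f(336,137,42),'tip',f(332,220,101.5),'button',f(331,545,211.5))
E
```

```text
hole [502.9 187.3  42. ] tip [504.4 185.4 101.5] button [500.9 186.1 211.5]
```

>>> {"op": "step_arm", "data": {
  "plan": [
    {"offset":[0,0,0.5],"rot":[0,0,0],"gripper":0.5},
    {"offset":[0,0,1.6],"rot":[0,0,0],"gripper":0.5},
    {"offset":[0,0,3],"rot":[0,0,0],"gripper":0.5},
    {"offset":[0,0,4.4],"rot":[0,0,0],"gripper":0.5},
    {"offset":[0,0,5.2],"rot":[0,0,0],"gripper":0.5},
    {"offset":[0,0,5.5],"rot":[0,0,0],"gripper":0.5},
    {"offset":[0,0,5.5],"rot":[0,0,0],"gripper":0.5},
    {"offset":[0,0,5.5],"rot":[0,0,0],"gripper":0.5}
  ]
}}

```text
time_s: 23.35
eef_pos: [502.7, 187.2, 176.4]
ee_rot: [0.0, 0.149, 0.989, 0.0]
force: [-0.0, 0.9, -1.3]
grip_width: 0.204
grip_force: 59.2
```

>>> {"op": "step_arm", "data": {
  "plan": [
    {"offset":[0,0,0.2],"rot":[0,0,0],"gripper":0.5},
    {"offset":[0,0,0.4],"rot":[0,0,0],"gripper":0.5},
    {"offset":[0,0,0.6],"rot":[0,0,0],"gripper":0.5},
    {"offset":[0,0,0.8],"rot":[0,0,0],"gripper":0.5},
    {"offset":[0,0,0.8],"rot":[0,0,0],"gripper":0.5}
  ]
}}

```text
time_s: 23.85
eef_pos: [502.4, 187.2, 167.6]
ee_rot: [-0.0, 0.149, 0.989, -0.0]
force: [0.8, -0.5, -1.7]
grip_width: 0.203
grip_force: 59.2
```

>>> {"op": "step_arm", "data": {
  "plan": [
    {"offset":[0,0,0.3],"rot":[0,0,0],"gripper":0.5},
    {"offset":[0,0,0.7],"rot":[0,0,0],"gripper":0.5},
    {"offset":[0,0,1.1],"rot":[0,0,0],"gripper":0.5},
    {"offset":[0,0,1.5],"rot":[0,0,0],"gripper":0.5},
    {"offset":[0,0,1.9],"rot":[0,0,0],"gripper":0.5},
    {"offset":[0,0,2.3],"rot":[0,0,0],"gripper":0.5},
    {"offset":[0,0,2.7],"rot":[0,0,0],"gripper":0.5},
    {"offset":[0,0,3],"rot":[0,0,0],"gripper":0.5},
    {"offset":[0,0,3.3],"rot":[0,0,0],"gripper":0.5},
    {"offset":[0,0,3.4],"rot":[0,0,0],"gripper":0.5},
    {"offset":[0,0,3.4],"rot":[0,0,0],"gripper":0.5}
  ]
}}

```text
time_s: 24.95
eef_pos: [502.4, 187.2, 133.8]
ee_rot: [-0.0, 0.149, 0.989, -0.0]
force: [0.4, 0.3, -1.5]
grip_width: 0.205
grip_force: 59.2
```

>>> {"op": "step_arm", "data": {
  "plan": [
    {"offset":[0,0,0.05],"rot":[0,0,0],"gripper":0.5},
    {"offset":[0,0,0.1],"rot":[0,0,0],"gripper":0.5},
    {"offset":[0,0,0.15],"rot":[0,0,0],"gripper":0.5},
    {"offset":[0,0,0.15],"rot":[0,0,0],"gripper":0.5}
  ]
}}

```text
time_s: 25.35
eef_pos: [502.5, 187.2, 132.4]
ee_rot: [-0.0, 0.149, 0.989, -0.0]
force: [0.4, 0.1, -1.3]
grip_width: 0.201
grip_force: 59.2
```

>>> {"op": "step_arm", "data": {
  "plan": [
    {"offset":[0,0,0.03],"rot":[0,0,0],"gripper":0.5},
    {"offset":[0,0,0.07],"rot":[0,0,0],"gripper":0.5},
    {"offset":[0,0,0.1],"rot":[0,0,0],"gripper":0.5},
    {"offset":[0,0,0.1],"rot":[0,0,0],"gripper":0.5}
  ]
}}

```text
time_s: 25.75
eef_pos: [502.5, 187.2, 131.4]
ee_rot: [0.0, 0.149, 0.989, -0.0]
force: [-0.7, 0.7, -0.9]
grip_width: 0.201
grip_force: 59.4
```

>>> {"op": "step_arm", "data": {
  "plan": [
    {"offset":[0,0,0.03],"rot":[0,0,0],"gripper":0.5},
    {"offset":[0,0,0.05],"rot":[0,0,0],"gripper":0.5},
    {"offset":[0,0,0.05],"rot":[0,0,0],"gripper":0.5}
  ]
}}

```text
time_s: 26.05
eef_pos: [502.5, 187.2, 131.4]
ee_rot: [0.0, 0.149, 0.989, -0.0]
force: [-2.0, -0.8, 5.2]
grip_width: 0.201
grip_force: 60.3
```

Seated: contact force at the original height. Releasing now.

>>> {"op": "step_arm", "data": {
  "plan": [
    {"offset":[0,0,0],"rot":[0,0,0],"gripper":1.9},
    {"offset":[0,0,0],"rot":[0,0,0],"gripper":2.2},
    {"offset":[0,0,0],"rot":[0,0,0],"gripper":2.8},
    {"offset":[0,0,0],"rot":[0,0,0],"gripper":4},
    {"offset":[0,0,0],"rot":[0,0,0],"gripper":6},
    {"offset":[0,0,0],"rot":[0,0,0],"gripper":6},
    {"offset":[0,0,0],"rot":[0,0,0],"gripper":6}
  ]
}}

```text
time_s: 26.75
eef_pos: [502.5, 187.2, 130.9]
ee_rot: [-0.0, 0.149, 0.989, 0.0]
force: [0.0, -0.5, 0.6]
grip_width: 0.702
grip_force: 0.0
```

>>> {"op": "step_arm", "data": {
  "plan": [
    {"offset":[0,0,-0.5],"rot":[0,0,0],"gripper":6},
    {"offset":[0,0,-1.5],"rot":[0,0,0],"gripper":6},
    {"offset":[0,0,-3],"rot":[0,0,0],"gripper":6},
    {"offset":[0,0,-5],"rot":[0,0,0],"gripper":6},
    {"offset":[0,0,-7],"rot":[0,0,0],"gripper":6},
    {"offset":[0,0,-9],"rot":[0,0,0],"gripper":6},
    {"offset":[0,0,-10.5],"rot":[0,0,0],"gripper":6},
    {"offset":[0,0,-11],"rot":[0,0,0],"gripper":6},
    {"offset":[0,0,-11],"rot":[0,0,0],"gripper":6},
    {"offset":[0,0,-11],"rot":[0,0,0],"gripper":6},
    {"offset":[0,0,-11],"rot":[0,0,0],"gripper":6},
    {"offset":[0,0,-11],"rot":[0,0,0],"gripper":6}
  ]
}}

```text
time_s: 27.95
eef_pos: [502.3, 187.2, 240.3]
ee_rot: [-0.001, 0.149, 0.989, -0.0]
force: [-1.3, 0.1, 0.2]
grip_width: 0.7
grip_force: 0.0
```

```bash
python3 - <<'E'
from h import *
s=sense(); print(s['time_s'],s['eef_pos'],s['force'],s['grip_width'])
c=capture('wrist'); P=cloud(c,s); 
d=np.hypot(P[...,0]-502.5,P[...,1]-187.3); z=P[...,2]
for a,b in((110,116),(100,109.5),(43,50)):
    Q=P[(z>a)&(z<b)&(d<17)]; print(a,len(Q), np.median(Q,0).round(1) if len(Q) else '', cv2.minAreaRect(Q[:,:2].astype(np.float32)) if len(Q) else '')
t=capture('top')
for n,u,v in(('gear',272,206),('tin',416,206),('carton',128,218)): print(n,cloud(t)[v,u].round())
E
```

```text
27.95 [502.31991752 187.18015094 240.28361957] [-1.25961864  0.11418661  0.19449205] 0.699927059934339
110 415 [502.2 185.9 111.1] ((502.28912353515625, 186.00534057617188), (13.422789573669434, 13.304311752319336), 55.46381759643555)
100 490 [497.  188.1 106.3] ((501.8774108886719, 186.2676544189453), (17.838003158569336, 17.387006759643555), 72.5589599609375)
43 377 [495.2 189.5  45.1] ((499.7845153808594, 187.24693298339844), (28.593305587768555, 21.53509521484375), 71.98230743408203)
gear [500. -11.   8.]
tin [ 487. -392.   43.]
carton [375. 186. 531.]
```

>>> {"op": "step_arm", "data": {
  "plan": [
    {"offset":[0,0,0],"rot":[0,0,0],"gripper":6},
    {"offset":[0,0,0],"rot":[0,0,0],"gripper":6},
    {"offset":[0,0,0],"rot":[0,0,0],"gripper":6},
    {"offset":[0,0,0],"rot":[0,0,0],"gripper":6},
    {"offset":[0,0,0],"rot":[0,0,0],"gripper":6}
  ]
}}

```text
time_s: 28.55
eef_pos: [502.5, 187.2, 240.9]
ee_rot: [0.0, 0.149, 0.989, -0.0]
force: [-0.2, 0.4, -0.4]
grip_width: 0.704
grip_force: 0.0
```

```bash
python3 - <<'E'
from h import *
s=sense(); print(s['time_s'],s['eef_pos'],s['ee_rot'],s['force'])
c=capture('wrist'); P=cloud(c,s); 
d=np.hypot(P[...,0]-502.5,P[...,1]-187.3); z=P[...,2]
for a,b in((110,116),(103,108.5),(43.8,50)):
    Q=P[(z>a)&(z<b)&(d<17)]; print(a,len(Q), cv2.minAreaRect(Q[:,:2].astype(np.float32)),np.percentile(Q[:,2],[5,50,95]))
Q=P[(abs(z-41.5)<2.5)&(d<70)]; print('block',np.median(Q[:,2]),cv2.minAreaRect(Q[:,:2].astype(np.float32)))
Q=P[(abs(z-45)<1.6)&(d<15.5)]; A=np.c_[Q[:,:2],np.ones(len(Q))]; print('collar plane',np.linalg.lstsq(A,Q[:,2],rcond=None)[0][:2],len(Q))
Q=P[(z>110)&(d<8)]; A=np.c_[Q[:,:2],np.ones(len(Q))]; print('btn plane',np.linalg.lstsq(A,Q[:,2],rcond=None)[0][:2],len(Q))
E
```

```text
28.55 [502.47557051 187.20431166 240.90480436] [ 1.66308684e-05  1.49251070e-01  9.88799331e-01 -5.52354374e-06] [-0.20339859  0.38676886 -0.40930008]
110 411 ((502.4919738769531, 186.09571838378906), (13.34234619140625, 13.523885726928711), 18.962697982788086) [110.32766108 111.2814201  112.27194987]
103 413 ((501.95404052734375, 186.14950561523438), (17.29197120666504, 17.345701217651367), 72.3036880493164) [103.96854666 106.3728751  107.91208407]
43.8 350 ((499.63372802734375, 187.39256286621094), (26.95931053161621, 21.25892448425293), 72.18347930908203) [44.19754681 45.28444014 48.18868996]
block 41.25114568573858 ((503.171875, 187.20257568359375), (60.19997787475586, 60.79294204711914), 62.8977165222168)
collar plane [-0.00058724  0.00089437] 336
btn plane [ 0.00779137 -0.00310279] 407
```

The collar lies flat at 45 mm, the button is level, and its top is at 111 mm. Handing in.

```bash
python3 -c "
from rig import *
print(finish_job())"
```

```text
the job is handed in; nothing more can be done
None
```

The cam was traced from the round pin over the nose to the square pin at about 2 cm/s; every reading along the way showed 3–7 N, and the stylus is back home, upright and released, handed in at about 29 s. I viewed 11 pictures, one over the limit of 10; I re-checked the gear and tin by camera, but not the carton, whose view was blocked.

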